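Build up the membrane filter holder on its receiver

TASK

Put the steel membrane filter holder together on the receiver, building it up in place one piece at a time from the bottom: first the base into the receiver's mouth, then the support disc into the recess of the base, then the funnel standing over the disc on the base, and last the lid on the funnel. Every piece must sit upright and fully home; set the pieces down gently rather than dropping them, and leave the other glassware and things on the bench where they stand.

Things in the scene. Friction and masses are not known exactly. Their poses are not given: they have to be found in the camera images.
- receiver: Filtration receiver, fixed to the bench: round dark foot 100 mm wide, squat glass jar, steel collar on top. Origin: centre of the foot's underside, z up. Collar top 90 mm above the origin; collar 72 mm wide, its open mouth 55 mm wide, 14 mm deep. A hose barb (+x, to 60 mm from the axis) and a small vent cock (-x) stick out below the collar's top. The base goes into the mouth.
- base: Filter base: round flat steel piece 26 mm high, 260 g, standing on its spigot (lower 10 mm, 48 mm wide, tapered to 40; 3.5 mm free all round in the receiver). Grip its flange: 66 mm wide, 10 to 26 mm up. Recess in the top 53 mm wide, 4 mm deep, floor 22 mm up. Origin: centre of underside, z up; fully home (flange on collar) 80 mm above the receiver's origin.
- support: Support disc: flat metal disc 47 mm wide, 10 mm thick, perforated grey top, 60 g, edges bevelled 1.5 mm, lying flat. Origin: centre of underside, z up. It drops into the base's recess (3 mm free all round) and stands 6 mm proud: origin 22 mm above the base's. Grip its upper 5 mm, so that the fingers stay above the recess's rim.
- funnel: Funnel: open steel tube 95 mm high, 60 mm wide outside, bore 54 mm right through, with a foot ring 66 mm wide, 8 mm high; 240 g; stands on its foot. Origin: centre of underside, z up. It goes over the proud support disc (3.5 mm free all round); the foot rests on top of the base: fully home its origin is 26 mm above the base's.
- lid: Funnel lid: steel disc 66 mm wide, 5 mm thick, on a spigot 46 mm wide, 8 mm high (tapered to 39); on top a black round knob to grip, 18 mm wide, 13 to 35 mm up; 130 g; stands on its spigot. Origin: centre of underside, z up. The spigot goes into the funnel's top (4 mm free all round) until the disc lies on the rim: origin 87 mm above the funnel's.
- cuvettes: Bystander, leave it: small blue stand with three tinted cuvettes in a row along its y, 26 x 60 mm, 45 mm high. Origin: centre of its underside.
- petri: Bystander, leave it: two closed pale Petri dishes, one on the other, smooth lid on top, 60 mm wide, 32 mm high. Origin: centre of its underside.
- beaker: Bystander, leave it: small empty glass beaker, 45 mm wide, 58 mm high. Origin: centre of its underside.
- sample: Bystander, leave it: green glass sample bottle with blue cap, 60 mm wide, 115 mm high. Origin: centre of its underside.
- flask: Bystander, leave it: amber conical flask with a dark stopper, 76 mm wide, 112 mm high. Origin: centre of its underside.

How it is judged:
By the outcome, as a careful person would: the job done as asked, in the order asked, and still so for the second after the job is handed in, with the robot touching nothing.
It also fails if it takes over 128 s, if anything falls off the work surface, if the arm or the gripper's body presses on something with over 40 N, if the wrist force passes 120 N, or if a joint passes its speed limit or range.

ROBOT

A 6-joint arm with a two-finger parallel gripper is mounted at the origin on the work surface. World frame = base frame: x ahead of the robot, y to its left, z up, the work surface at z = 0. Lengths are in m, angles in rad, forces in N, time in s.
With the tool pointing down it reaches from about 0.35 to 0.925 m from the base axis. Payload 6.4 kg.
Tool frame: the origin (TCP) lies between the finger pads; the fingertips stand 22 mm ahead of it and the grasp point (between the pads) lies 3 mm ahead of it; z points along the fingers, y is the line along which they close (so a half turn about z gives the same grasp; the last joint's range is limited). The gripper opens to 94 mm and grips with 3 to 60 N. Pads are 16 mm wide; open, the fingers measure 119 mm over their backs; the gripper's body (75 mm by 177 mm) begins 78 mm behind the grasp point.
Start: joints at [1.17, 0.245, 1.558, -0, 1.339, -0.174], TCP at [0.146, 0.633, 0.227] pointing down, gripper open.
Joint ranges: [-3.13, 3.13], [-1.02, 2.26], [0.13, 2.54], [-0.95, 4.09], [0.21, 2.88], [-2.74, 2.74]. Speed limits (rad/s): [2.57, 2.57, 3.14, 3.14, 3.14, 3.14].

INTERFACE

Orientations are given as a rotation vector (axis times angle).
In Python, from rig import sense, grab_frame, camera_params, close_job gives the robot as it stands. The module is installed in compiled form; this text tells all that it offers.
- The arm moves only by the shell command python3 -m jog 'ROWS' [FORCE]. ROWS is JSON, a list that holds one entry, the list of rows, each a list of 7 numbers: the shift along the tool's x, y, z in units of 30 mm (1.0 is 30 mm), then the turn, a rotation vector about the tool's x, y, z in units of 5 degrees (1.0 is 5 degrees), then the opening, from -1 (shut) to 1 (fully open). A call has exactly 5 rows; each row is the pose to reach, as a shift and turn from the pose commanded when the call began, along the tool's axes at that moment; what a row does not reach only later rows make up. A row lasts 1/10 s, in which the tool goes at most 50 mm and 8.59 degrees, less where a joint would pass 70% of its speed; a pose out of reach is approached as far as the arm can. A call with a gripper value outside its range is refused whole. The fingers move at their own pace and stop on an object; FORCE is the grip in N (left out, the last holds). Time passes only in rows, so rows that repeat a pose let the fingers close, or fill a call up. It gives the time, the measured TCP pose, the force, the opening and the grip force at its end, in the units of the state.
- sense(): the state, without advancing time (a new reading comes with each control period).
- grab_frame(name): name is "side" or "top" or "wrist"; returns (picture, depth): 384x512x3 uint8, red, green, blue; 384x512 float32, m along the optical axis (not along the pixel's ray), 0 where there is no reading.
- camera_params(name): a dict with "camera_matrix" (3x3 intrinsics, pixels), "k1" (the pictures are not rectified: a ray, as slopes to the right and down, at radius r is drawn at 1 + k1 r^2 times it, then the intrinsics apply), "R" (3x3) and "t" (3): a world point X has camera coordinates R X + t. Camera axes: x right, y down, z forward; pixel columns grow to the right and rows downward; lengths in m; the calibration is good to about 2 mm. A picture is of the moment at which its call begins: read the wrist's pose just before it. camera_params takes no time and is no camera call; for the wrist camera it gives the pose at the moment of the call.
- close_job(): hands the job in; it is judged then, once.
The state is a dict: "time": time; "joint_pos": joint angles; "qvel": joint speeds; "tau": joint torques, N m; "eef_pos": TCP position; "orientation": TCP orientation; "ft_force": force on the tool from outside, world axes, zero at the start; "ft_torque": the same for the moment, N m; "gripper_width": finger opening in m; "grip_force": force on a finger pad.
Only numpy, scipy, OpenCV 4.12 (cv2) and the standard library are available. Lean on these libraries where they do the work, as an engineer would, in place of code of your own. Each camera call takes 0.05 s, during which the arm holds its last target. There are 200 camera calls.

## Working session

There is one attempt and no reset: what is moved stays moved. The work goes in short steps, Python scripts to look and compute and a shell command to move; the robot and the scene stay as the last step left them, time stands still between calls to the robot, and variables do not carry over. Pictures are saved under pics/ and viewed, at most 14 in all, crops included, and the job is handed in when it is done.

```bash
mkdir -p pics; cat > h.py <<'E'
import numpy as np, cv2
from rig import *
from scipy.spatial.transform import Rotation as Ro
def grab(n,fn=None):
    p=camera_params(n); im,d=grab_frame(n)
    if fn: cv2.imwrite('pics/'+fn,im[:,:,::-1]); np.savez('pics/'+fn+'.npz',im=im,d=d,**p)
    return im,d,p
def cloud(d,p):
    v,u=np.mgrid[0:d.shape[0],0:d.shape[1]]
    K=np.array(p['camera_matrix'],float)
    k=float(p['k1'])
    a=(u-K[0,2])/K[0,0]; b=(v-K[1,2])/K[1,1]
    x,y=a.copy(),b.copy()
    for _ in range(15):
        s=1+k*(x*x+y*y); x,y=a/s,b/s
    C=np.stack([x*d,y*d,d],-1)
    W=(C-np.array(p['t']).ravel())@np.array(p['R'])
    W[d==0]=np.nan
    return W
E
python3 - <<'E'
from h import *
for n in('side','top'):
    im,d,p=grab(n,n+'0.png'); print(n,np.round(p['camera_matrix'],1).tolist(),p['k1'],(-np.array(p['R']).T@np.array(p['t']).ravel()).round(3))
print(sense())
a=cv2.imread('pics/side0.png');b=cv2.imread('pics/top0.png')
cv2.imwrite('pics/top1.png',cv2.resize(b,(800,600)))
E
```

```text
side [[387.8, 0.0, 259.6], [0.0, 387.8, 190.7], [0.0, 0.0, 1.0]] -0.05529734005793379 [ 0.073 -0.712  0.736]
top [[346.5, 0.0, 249.9], [0.0, 346.5, 192.2], [0.0, 0.0, 1.0]] -0.08526860184983434 [ 4.090e-01 -1.000e-03  1.159e+00]
{'time': 0.1, 'joint_pos': array([ 1.16991494e+00,  2.45740639e-01,  1.55888285e+00,  9.79028222e-07,
        1.33868650e+00, -1.74051442e-01]), 'qvel': array([-0.00015275, -0.00113644, -0.00278381, -0.00073134,  0.00081406,
       -0.00014053]), 'tau': array([ 2.94210504e-04, -4.16912520e+01, -3.15524912e+01,  6.86496170e-02,
        3.10006016e-02, -3.44152193e-05]), 'eef_pos': array([0.14594388, 0.63289166, 0.22646279]), 'orientation': array([-3.55485310e-01, -3.12092344e+00,  2.58605809e-03]), 'ft_force': array([-0.07315274,  0.0486648 ,  0.39248134]), 'ft_torque': array([0.00991762, 0.01940793, 0.01482814]), 'grip_force': 0.0, 'gripper_width': 0.09369060430785452}
```

View pics/top1.png

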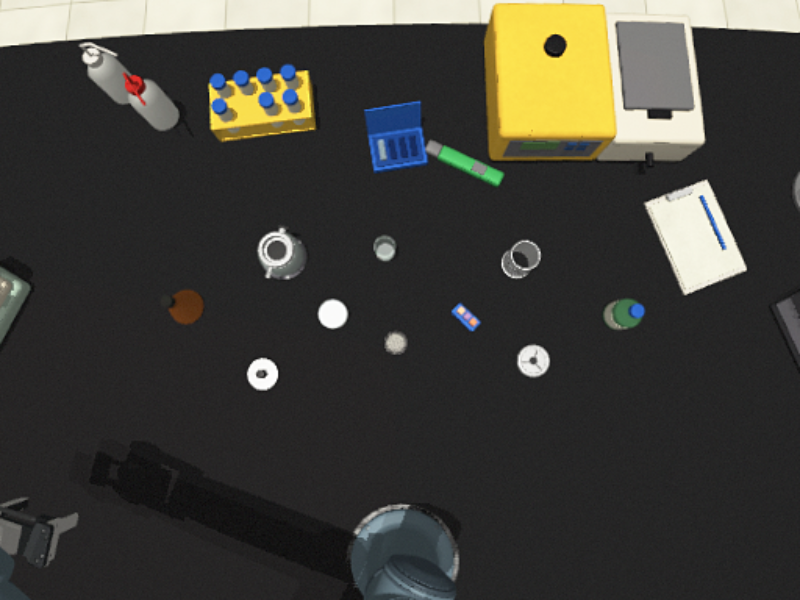

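View pics/side0.png

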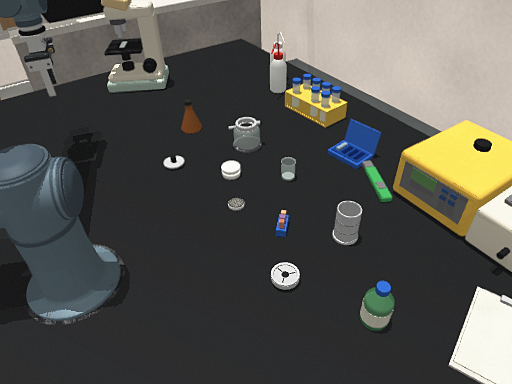

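The top view (800×600) shows the receiver's mouth at (277,250), lid (262,374), support (396,343), funnel (521,258) and base (533,361). The bystanders are the petri (333,313), beaker (385,248), cuvettes (466,317), flask (185,306) and sample (625,314).

```bash
cat > loc.py <<'E'
from h import *
def fit(W,c,zlo,zhi,rad=.06):
    m=(np.hypot(W[...,0]-c[0],W[...,1]-c[1])<rad)&(W[...,2]>zlo)&(W[...,2]<zhi)
    P=W[m]
    if len(P)<6: return None
    (x,y),r=cv2.minEnclosingCircle((P[:,:2]*1000).astype(np.float32))
    A=np.c_[P[:,:2],np.ones(len(P))];s=np.linalg.lstsq(A,(P[:,:2]**2).sum(1),rcond=None)[0]
    return len(P),'enc',round(x,1),round(y,1),round(r,1),'mean',(P.mean(0)*1000).round(1),'lsq',(s[:2]*500).round(1),round(1000*np.sqrt(s[2]+(s[:2]**2).sum()/4),1)
E
python3 - <<'E'
from loc import *
C={}
for n in('top','side'):
    f=np.load(f'pics/{n}0.png.npz'); C[n]=cloud(f['d'],{k:f[k] for k in('camera_matrix','k1','R','t')})
W=C['top']
px=dict(receiver=(277,250),lid=(262,374),support=(396,343),funnel=(521,258),base=(533,361),petri=(333,313),beaker=(385,248),cuv=(466,317),flask=(188,306),sample=(628,314))
rng=dict(receiver=(.08,.1),lid=(.008,.018),support=(.005,.02),funnel=(.085,.11),base=(.015,.035),petri=(.02,.045),beaker=(.04,.07),cuv=(.02,.06),flask=(.02,.13),sample=(.02,.13))
for k,(u,v) in px.items():
    u=int(u*.64);v=int(v*.64)
    c=np.nanmedian(W[v-7:v+8,u-7:u+8].reshape(-1,3),0)
    print(k,c.round(3));
    for n in C: print('  ',n,fit(C[n],c,*rng[k]))
p=camera_params('wrist');print(p)
E
```

```text
receiver [0.642 0.251 0.078]
   top (255, 'enc', 637.8, 249.9, 55.9, 'mean', array([642.9, 251. ,  88.5]), 'lsq', array([641. , 250.5]), np.float64(34.9))
   side (233, 'enc', 640.1, 255.7, 56.0, 'mean', array([641.2, 249.4,  87.1]), 'lsq', array([641.5, 250.4]), np.float64(34.3))
lid [0.39  0.293 0.014]
   top (276, 'enc', 391.0, 293.8, 33.4, 'mean', array([391. , 292.5,  13.9]), 'lsq', array([390.8, 293.5]), np.float64(24.9))
   side (176, 'enc', 390.3, 293.7, 34.2, 'mean', array([388.6, 289. ,  14.6]), 'lsq', array([390. , 293.3]), np.float64(24.9))
support [0.454 0.01  0.009]
   top (156, 'enc', 459.7, 14.8, 55.7, 'mean', array([452.9,  12.8,  10.1]), 'lsq', array([456.4,  14.7]), np.float64(22.3))
   side (145, 'enc', 468.4, 0.2, 39.7, 'mean', array([452.6,   6.9,  10.8]), 'lsq', array([456.5,   5.7]), np.float64(17.5))
funnel [ 0.631 -0.26   0.024]
   top (89, 'enc', 621.3, -251.9, 30.3, 'mean', array([ 623.6, -252.5,   93.2]), 'lsq', array([ 621.4, -251.7]), np.float64(28.5))
   side (215, 'enc', 623.4, -253.2, 31.2, 'mean', array([ 621.7, -254.1,   91.9]), 'lsq', array([ 622.
[... 1451 characters left out ...]
sample [ 0.503 -0.453  0.084]
   top (363, 'enc', 506.4, -460.8, 30.0, 'mean', array([ 503.5, -451.4,   76.8]), 'lsq', array([ 504.6, -456.1]), np.float64(19.7))
   side (1172, 'enc', 504.1, -465.7, 30.5, 'mean', array([ 492.8, -472.7,   74. ]), 'lsq', array([ 497.9, -469.6]), np.float64(19.8))
{'camera_matrix': array([[324.77304028,   0.        , 257.67196363],
       [  0.        , 324.77304028, 190.57556136],
       [  0.        ,   0.        ,   1.        ]]), 'k1': -0.03530853946012095, 'R': array([[ 0.22393214,  0.97460266, -0.00201227],
       [ 0.9442518 , -0.2164463 ,  0.24807164],
       [ 0.24133573, -0.0574513 , -0.9687396 ]]), 't': array([-0.65151808, -0.02531063,  0.39153955])}
```

```bash
cat > go.py <<'E'
# usage: go.py x y z(mm) [yaw_y_deg]: shift & turn in tool units from the measured pose
import sys; from h import *
s=sense(); R=Ro.from_rotvec(s['orientation']); t=np.array([float(a) for a in sys.argv[1:4]])/1000
yw=np.radians(float(sys.argv[4]) if len(sys.argv)>4 else 90)
y=np.array([np.cos(yw),np.sin(yw),0]); z=np.array([0,0,-1.]); T=Ro.from_matrix(np.c_[np.cross(y,z),y,z])
print('t',round(s['time'],2),'pos',(s['eef_pos']*1000).round(1),'shift',(R.inv().apply(t-s['eef_pos'])/.03).round(3),'turn',(np.degrees((R.inv()*T).as_rotvec())/5).round(2),'w',round(s['gripper_width']*1000,1),'grip',round(float(s['grip_force']),1),'F',np.round(s['ft_force'],1))
E
python3 -m jog '[[[-1,-0.87,-0.23,0,0,0,1],[-2,-1.74,-0.46,0,0,0,1],[-3,-2.6,-0.7,0,0,0,1],[-4,-3.5,-0.92,0,0,0,1],[-5,-4.34,-1.15,0,0,0,1]]]' 20
python3 -m jog '[[[-1,-0.87,-0.23,0,0,0,1],[-2,-1.74,-0.46,0,0,0,1],[-3,-2.6,-0.7,0,0,0,1],[-4,-3.5,-0.92,0,0,0,1],[-5,-4.34,-1.15,0,0,0,1]]]'
python3 -m jog '[[[-1.2,-1,-0.3,0,0,-0.6,1],[-2.4,-2,-0.6,0,0,-1.2,1],[-3.6,-3,-0.9,0,0,-1.8,1],[-5,-4.34,-1.15,0,0,-2.6,1],[-5,-4.34,-1.15,0,0,-2.6,1]]]'
python3 go.py 430 -260 250
```

```text
time: 0.6
eef_pos: [0.2635, 0.4711, 0.2617]
orientation: [-0.355, -3.121, 0.001]
ft_force: [1.1, 0.4, 0.7]
gripper_width: 0.0942
grip_force: 0.0
time: 1.1
eef_pos: [0.3803, 0.3106, 0.2964]
orientation: [-0.355, -3.121, 0.0]
ft_force: [0.8, 0.3, -0.3]
gripper_width: 0.0943
grip_force: 0.0
time: 1.6
eef_pos: [0.4988, 0.1479, 0.3313]
orientation: [0.007, 3.141, -0.001]
ft_force: [-0.5, 0.6, 0.2]
gripper_width: 0.0941
grip_force: 0.0
t 1.6 pos [498.8 147.9 331.3] shift [  2.235 -13.606   2.72 ] turn [-0.01  0.01 -0.05] w 94.1 grip 0.0 F [-0.5  0.6  0.2]
```

```bash

python3 -m jog '[[[0.2,-1.4,0.1,0,0,0,1],[0.4,-2.8,0.3,0,0,0,1],[0.6,-4.2,0.6,0,0,0,1],[0.9,-5.6,0.8,0,0,0,1],[1.2,-7,1,0,0,0,1]]]'
python3 -m jog '[[[0.2,-1.4,0.3,0,0,0,1],[0.4,-2.8,0.6,0,0,0,1],[0.6,-4.2,0.9,0,0,0,1],[0.9,-5.6,1.3,0,0,0,1],[1.1,-6.6,1.7,0,0,0,1]]]'
python3 - <<'E'
from loc import *
im,d,p=grab('wrist','w_base.png'); W=cloud(d,p)
print(fit(W,(.4135,-.277),.015,.035,.05))
E
python3 go.py 413.5 -277 150
```

```text
time: 2.1
eef_pos: [0.4599, -0.0591, 0.3001]
orientation: [0.001, -3.141, -0.001]
ft_force: [1.3, -0.2, -0.5]
gripper_width: 0.0941
grip_force: 0.0
time: 2.6
eef_pos: [0.4271, -0.2578, 0.2492]
orientation: [-0.002, -3.141, -0.0]
ft_force: [0.7, -0.2, -1.1]
gripper_width: 0.0943
grip_force: 0.0
(2409, 'enc', 410.9, -275.8, 33.0, 'mean', array([ 410.3, -275.7,   23.8]), 'lsq', array([ 410.4, -275.6]), np.float64(23.3))
t 2.65 pos [ 425.7 -260.   246.9] shift [ 0.393 -0.57   3.23 ] turn [ 0.01 -0.04 -0.05] w 94.0 grip 0.0 F [-2.2 -0.4 -1. ]
```

View pics/w_base.png

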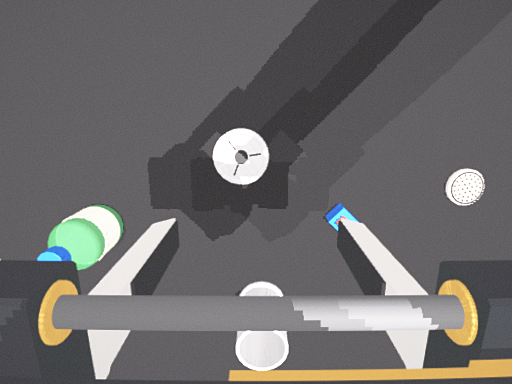

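The wrist picture shows the base at (241,156), clear between the fingers, the support at (465,187) and the funnel at (262,330). I'll go closer and refit at rest.

```bash

python3 -m jog '[[[0.1,-0.2,1,0,0,0,1],[0.3,-0.4,2,0,0,0,1],[0.44,-0.55,3.2,0,0,0,1],[0.44,-0.55,4.2,0,0,0,1],[0.44,-0.55,4.2,0,0,0,1]]]'
python3 -m jog '[[[0,0,0,0,0,0,1],[0,0,0,0,0,0,1],[0,0,0,0,0,0,1],[0,0,0,0,0,0,1],[0,0,0,0,0,0,1]]]'
python3 - <<'E'
from loc import *
im,d,p=grab('wrist','w_base2.png'); W=cloud(d,p)
print(fit(W,(.412,-.277),.015,.035,.05))
E
python3 go.py 412 -276.5 34
```

```text
time: 3.15
eef_pos: [0.4122, -0.2696, 0.1194]
orientation: [-0.0, -3.135, -0.012]
ft_force: [-1.0, 1.1, 0.1]
gripper_width: 0.094
grip_force: 0.0
time: 3.65
eef_pos: [0.415, -0.2732, 0.1248]
orientation: [-0.0, 3.141, -0.002]
ft_force: [-0.3, 0.0, -0.1]
gripper_width: 0.0939
grip_force: 0.0
(4920, 'enc', 411.0, -275.8, 33.1, 'mean', array([ 410. , -275.6,   23.8]), 'lsq', array([ 410.2, -275.6]), np.float64(23.4))
t 3.7 pos [ 414.9 -273.1  124.5] shift [ 0.098 -0.11   3.018] turn [-0.01  0.01  0.  ] w 93.9 grip 0.0 F [-0.1 -0.6  0. ]
```

```bash

python3 -m jog '[[[0.13,-0.09,0.8,0,0,0,1],[0.13,-0.09,1.6,0,0,0,1],[0.13,-0.09,2.4,0,0,0,1],[0.13,-0.09,3,0,0,0,1],[0.13,-0.09,3,0,0,0,1]]]'
python3 -m jog '[[[0,0,0,0,0,0,1],[0,0,0,0,0,0,0.6],[0,0,0,0,0,0,0.3],[0,0,0,0,0,0,0.1],[0,0,0,0,0,0,0]]]' 25
python3 go.py 411 -275.8 34
python3 -m jog '[[[0,0,0,0,0,0,-0.2],[0,0,0,0,0,0,-0.2],[0,0,0,0,0,0,-0.2],[0,0,0,0,0,0,-0.2],[0,0,0,0,0,0,-0.2]]]' 25
python3 go.py 411 -275.8 34
```

```text
time: 4.2
eef_pos: [0.4092, -0.2741, 0.0317]
orientation: [-0.0, -3.138, -0.006]
ft_force: [-0.2, -0.0, 0.1]
gripper_width: 0.0943
grip_force: 0.0
time: 4.7
eef_pos: [0.4112, -0.2763, 0.0347]
orientation: [-0.0, 3.14, -0.003]
ft_force: [-0.2, -1.3, 3.2]
gripper_width: 0.066
grip_force: 25.2
t 4.7 pos [ 411.2 -276.3   34.7] shift [0.007 0.017 0.024] turn [-0.02  0.01  0.  ] w 66.0 grip 25.2 F [-0.2 -1.3  3.2]
time: 5.2
eef_pos: [0.4112, -0.2763, 0.0347]
orientation: [-0.0, 3.141, -0.002]
ft_force: [-0.6, -1.3, 5.5]
gripper_width: 0.0655
grip_force: 25.0
t 5.2 pos [ 411.2 -276.3   34.7] shift [0.007 0.016 0.023] turn [-0.02  0.01  0.  ] w 65.5 grip 25.0 F [-0.6 -1.3  5.5]
```

```bash

python3 -m jog '[[[0,0,-0.5,0,0,0,-0.2],[0,0,-1.5,0,0,0,-0.2],[0,0,-2.7,0,0,0,-0.2],[0,0,-4,0,0,0,-0.2],[0,0,-5.2,0,0,0,-0.2]]]' 35
python3 -m jog '[[[-0.2,0.4,0,0,0,0,-0.2],[-0.6,1.2,0,0,0,0,-0.2],[-1,2.2,0,0,0,0,-0.2],[-1.5,3.2,0,0,0,0,-0.2],[-2,4.2,0,0,0,0,-0.2]]]'
python3 -m jog '[[[-0.5,1,0,0,0,0,-0.2],[-1,2,0,0,0,0,-0.2],[-1.5,3.2,0,0,0,0,-0.2],[-2,4.2,0,0,0,0,-0.2],[-2.5,5.2,0,0,0,0,-0.2]]]'
python3 -m jog '[[[-0.6,1.1,0,0,0,0,-0.2],[-1.2,2.2,0,0,0,0,-0.2],[-1.8,3.2,0,0,0,0,-0.2],[-2.4,4.2,0,0,0,0,-0.2],[-3,4.8,0,0,0,0,-0.2]]]'
python3 -m jog '[[[0,0,0,0,0,0,-0.2],[0,0,0,0,0,0,-0.2],[0,0,0,0,0,0,-0.2],[0,0,0,0,0,0,-0.2],[0,0,0,0,0,0,-0.2]]]'
python3 - <<'E'
from loc import *
im,d,p=grab('wrist','w_rec.png'); W=cloud(d,p)
print(fit(W,(.641,.2505),.086,.096,.04))
E
python3 go.py 641 250.5 180
```

```text
time: 5.7
eef_pos: [0.4099, -0.2745, 0.19]
orientation: [0.0, -3.14, -0.004]
ft_force: [-0.1, -0.5, -3.0]
gripper_width: 0.0653
grip_force: 35.0
time: 6.2
eef_pos: [0.4696, -0.1467, 0.1866]
orientation: [-0.0, -3.137, -0.005]
ft_force: [1.6, -0.8, -2.4]
gripper_width: 0.0656
grip_force: 35.0
time: 6.7
eef_pos: [0.5441, 0.0092, 0.1864]
orientation: [0.001, -3.136, -0.003]
ft_force: [0.2, -0.3, -2.9]
gripper_width: 0.0654
grip_force: 35.0
time: 7.2
eef_pos: [0.6338, 0.1536, 0.1857]
orientation: [0.004, -3.135, -0.001]
ft_force: [0.3, -0.9, -3.2]
gripper_width: 0.0654
grip_force: 35.0
time: 7.7
eef_pos: [0.6353, 0.1498, 0.1898]
orientation: [-0.001, -3.141, 0.0]
ft_force: [-0.1, 0.3, -2.9]
gripper_width: 0.0653
grip_force: 35.0
(2534, 'enc', 643.2, 252.2, 38.0, 'mean', array([640.3, 253.1,  90. ]), 'lsq', array([640.9, 252.5]), np.float64(31.7))
t 7.75 pos [635.5 149.8 190. ] shift [-0.181  3.355  0.335] turn [ 0.    0.   -0.01] w 65.7 grip 35.0 F [ 0.7 -0.1 -3.4]
```

View pics/w_rec.png

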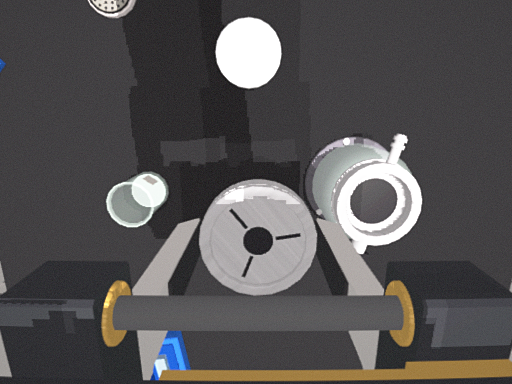

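The base is held level with its centre near (258,238), and the receiver's mouth is at (375,199). I'll compute the relative offset from this same frame.

```bash
cat >> loc.py <<'E'
from scipy.optimize import minimize
def ring(W,c,zlo,zhi,ri,ro,rad=.05):
    m=(np.hypot(W[...,0]-c[0],W[...,1]-c[1])<rad)&(W[...,2]>zlo)&(W[...,2]<zhi)
    P=W[m][:,:2]*1000
    f=lambda q:np.mean(np.clip(np.maximum(ri-(r:=np.hypot(P[:,0]-q[0],P[:,1]-q[1])),r-ro),0,6))
    s=minimize(f,np.array(c)*1000,method='Nelder-Mead',options=dict(initial_simplex=[[c[0]*1e3,c[1]*1e3],[c[0]*1e3+4,c[1]*1e3],[c[0]*1e3,c[1]*1e3+4]]))
    return s.x.round(1),round(s.fun,3),len(P),(np.median(W[m][:,2])*1000).round(1)
def load(fn):
    f=np.load(f'pics/{fn}.npz'); return cloud(f['d'],f)
E
python3 - <<'E'
from loc import *
W=load('w_rec.png')
print(ring(W,(.641,.252),.086,.095,27.5,36)); print(ring(load('top0.png'),(.641,.252),.084,.097,27.5,36),ring(load('side0.png'),(.641,.252),.084,.097,27.5,36))
print(ring(W,(.6355,.15),.17,.195,26.5,33),fit(W,(.6355,.15),.17,.195))
E
```

```text
(array([641.3, 252.9]), np.float64(0.131), 2579, np.float64(90.2))
(array([641.9, 250.9]), np.float64(0.463), 200, np.float64(90.2)) (array([642.9, 251.1]), np.float64(0.54), 160, np.float64(89.8))
(array([634.1, 152.3]), np.float64(2.912), 11632, np.float64(178.2)) (11632, 'enc', 625.4, 152.5, 44.6, 'mean', array([633.2, 152.3, 179.4]), 'lsq', array([633.1, 152.3]), np.float64(25.2))
```

```bash
python3 - <<'E'
from loc import *
W=load('w_rec.png')
m=np.hypot(W[...,0]-.6355,W[...,1]-.15)<.04
h,e=np.histogram(W[m][:,2],bins=np.arange(.16,.2,.002));print(dict(zip(e.round(3),h)))
for lo,hi in((.1795,.187),(.173,.1795)):
    print(ring(W,(.6345,.152),lo,hi,26.5 if lo>.175 else 0,33 if lo>.175 else 26.5,.04))
E
python3 go.py 641 251 180
```

```text
{np.float64(0.16): np.int64(0), np.float64(0.162): np.int64(0), np.float64(0.164): np.int64(18), np.float64(0.166): np.int64(65), np.float64(0.168): np.int64(75), np.float64(0.17): np.int64(95), np.float64(0.172): np.int64(101), np.float64(0.174): np.int64(143), np.float64(0.176): np.int64(4915), np.float64(0.178): np.int64(1979), np.float64(0.18): np.int64(2971), np.float64(0.182): np.int64(665), np.float64(0.184): np.int64(74), np.float64(0.186): np.int64(74), np.float64(0.188): np.int64(74), np.float64(0.19): np.int64(86), np.float64(0.192): np.int64(93), np.float64(0.194): np.int64(86), np.float64(0.196): np.int64(95), np.float64(0.198): np.int64(96)}
(array([634.9, 152.3]), np.float64(0.137), 3923, np.float64(181.4))
(array([636.1, 152.3]), np.float64(0.367), 6921, np.float64(177.6))
t 7.75 pos [635.5 149.8 190. ] shift [-0.181  3.372  0.335] turn [ 0.    0.   -0.01] w 65.7 grip 35.0 F [ 0.7 -0.1 -3.4]
```

```bash

python3 -m jog '[[[-0.05,0.7,0,0,0,0,-0.2],[-0.1,1.6,0,0,0,0,-0.2],[-0.15,2.5,0,0,0,0,-0.2],[-0.19,3.2,0,0,0,0,-0.2],[-0.19,3.36,0,0,0,0,-0.2]]]'
python3 -m jog '[[[0,0,0,0,0,0,-0.2],[0,0,0.3,0,0,0,-0.2],[0,0,0.7,0,0,0,-0.2],[0,0,1.2,0,0,0,-0.2],[0,0,1.5,0,0,0,-0.2]]]'
python3 go.py 641.1 250.6 114.7
python3 -m jog '[[[0,0,0.2,0,0,0,-0.2],[0,0,0.4,0,0,0,-0.2],[0,0,0.6,0,0,0,-0.2],[0,0,0.75,0,0,0,-0.2],[0,0,0.8,0,0,0,-0.2]]]'
python3 -m jog '[[[0,0,0,0,0,0,-0.2],[0,0,0,0,0,0,-0.2],[0,0,0,0,0,0,-0.2],[0,0,0,0,0,0,-0.2],[0,0,0,0,0,0,-0.2]]]'
python3 go.py 641.1 250.6 114.7
python3 - <<'E'
from loc import *
im,d,p=grab('wrist','w_place1.png')
grab('side','s_place1.png')
a=cv2.imread('pics/s_place1.png')[80:180,200:300]; b=cv2.imread('pics/w_place1.png')
cv2.imwrite('pics/v1.png',np.hstack([cv2.resize(a,(300,300)),cv2.resize(b,(400,300))]))
E
```

```text
time: 8.25
eef_pos: [0.6412, 0.2528, 0.1901]
orientation: [-0.003, 3.141, 0.001]
ft_force: [-0.4, 0.1, -2.7]
gripper_width: 0.0655
grip_force: 35.0
time: 8.75
eef_pos: [0.6402, 0.2503, 0.1419]
orientation: [-0.001, -3.138, 0.001]
ft_force: [0.2, 0.2, -3.7]
gripper_width: 0.0653
grip_force: 35.0
t 8.75 pos [640.2 250.3 141.9] shift [-0.032  0.011  0.908] turn [-0.01 -0.04 -0.01] w 65.3 grip 35.0 F [ 0.2  0.2 -3.7]
time: 9.25
eef_pos: [0.6412, 0.2512, 0.1204]
orientation: [0.0, -3.141, 0.0]
ft_force: [1.0, 0.7, -3.1]
gripper_width: 0.0655
grip_force: 35.0
time: 9.75
eef_pos: [0.6415, 0.2512, 0.1212]
orientation: [-0.0, 3.141, 0.0]
ft_force: [0.4, 0.4, -2.7]
gripper_width: 0.0656
grip_force: 35.0
t 9.75 pos [641.5 251.2 121.2] shift [ 0.013 -0.021  0.215] turn [0. 0. 0.] w 65.6 grip 35.0 F [ 0.4  0.4 -2.7]
```

View pics/v1.png

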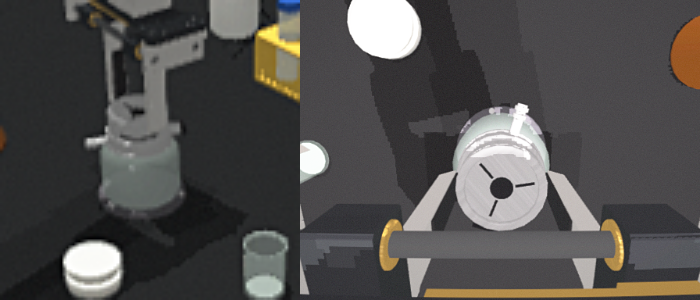

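The base is over the mouth with its spigot tip inside and no contact force. I'll lower it the last 6 mm.

```bash

python3 -m jog '[[[0,0,0.05,0,0,0,-0.2],[0,0,0.1,0,0,0,-0.2],[0,0,0.14,0,0,0,-0.2],[0,0,0.17,0,0,0,-0.2],[0,0,0.19,0,0,0,-0.2]]]'
python3 go.py 641.5 251.2 114.7
python3 -m jog '[[[0,0,0.01,0,0,0,-0.2],[0,0,0.015,0,0,0,-0.2],[0,0,0.02,0,0,0,-0.2],[0,0,0.02,0,0,0,-0.2],[0,0,0.02,0,0,0,-0.2]]]'
python3 go.py 641.5 251.2 114.7
```

```text
time: 10.35
eef_pos: [0.6413, 0.2512, 0.115]
orientation: [0.0, -3.141, 0.0]
ft_force: [-0.2, -0.6, -2.8]
gripper_width: 0.0653
grip_force: 35.0
t 10.35 pos [641.3 251.2 115. ] shift [-0.007  0.001  0.011] turn [-0. -0.  0.] w 65.3 grip 35.0 F [-0.2 -0.6 -2.8]
time: 10.85
eef_pos: [0.6414, 0.2512, 0.1148]
orientation: [-0.0, 3.141, 0.0]
ft_force: [-0.7, 0.0, -2.5]
gripper_width: 0.0656
grip_force: 35.0
t 10.85 pos [641.4 251.2 114.8] shift [-0.002 -0.001  0.005] turn [0. 0. 0.] w 65.6 grip 35.0 F [-0.7  0.  -2.5]
```

```bash

python3 -m jog '[[[0,0,0.01,0,0,0,-0.2],[0,0,0.02,0,0,0,-0.2],[0,0,0.02,0,0,0,-0.2],[0,0,0.02,0,0,0,-0.2],[0,0,0.02,0,0,0,-0.2]]]'
python3 -m jog '[[[0,0,0.01,0,0,0,-0.2],[0,0,0.02,0,0,0,-0.2],[0,0,0.02,0,0,0,-0.2],[0,0,0.02,0,0,0,-0.2],[0,0,0.02,0,0,0,-0.2]]]'
```

```text
time: 11.35
eef_pos: [0.6416, 0.2512, 0.1148]
orientation: [-0.0, 3.141, -0.0]
ft_force: [-3.9, -0.0, 5.6]
gripper_width: 0.0654
grip_force: 35.0
time: 11.85
eef_pos: [0.6417, 0.2513, 0.1148]
orientation: [-0.0, 3.141, -0.0]
ft_force: [-4.4, -0.5, 6.8]
gripper_width: 0.0651
grip_force: 35.0
```

```bash

python3 -m jog '[[[0,0,-0.01,0,0,0,0.5],[0,0,-0.01,0,0,0,0.6],[0,0,-0.01,0,0,0,0.7],[0,0,-0.01,0,0,0,0.7],[0,0,-0.01,0,0,0,0.7]]]'
python3 -m jog '[[[0,0,-0.3,0,0,0,0.7],[0,0,-1,0,0,0,0.7],[0,0,-2,0,0,0,0.7],[0,0,-3,0,0,0,1],[0,0,-4,0,0,0,1]]]'
python3 -m jog '[[[0,0,0,0,0,0,1],[0,0,0,0,0,0,1],[0,0,0,0,0,0,1],[0,0,0,0,0,0,1],[0,0,0,0,0,0,1]]]'
python3 - <<'E'
from loc import *
im,d,p=grab('wrist','w_p2.png');W=cloud(d,p)
print(ring(W,(.6415,.252),.1035,.112,26.5,33,.045),ring(W,(.6415,.252),.095,.1035,0,26.5,.03))
m=np.hypot(W[...,0]-.6415,W[...,1]-.252)<.031
P=W[m]; P=P[P[:,2]>.104]
print(np.linalg.lstsq(np.c_[P[:,:2]-P[:,:2].mean(0),np.ones(len(P))],P[:,2],rcond=None)[0])
E
python3 go.py 454 10 200
```

```text
time: 12.35
eef_pos: [0.6414, 0.2512, 0.1135]
orientation: [0.0, -3.142, -0.0]
ft_force: [-0.1, 0.1, 0.7]
gripper_width: 0.0799
grip_force: 0.0
time: 12.85
eef_pos: [0.6414, 0.2512, 0.2358]
orientation: [-0.0, 3.141, 0.0]
ft_force: [1.1, -0.5, -0.7]
gripper_width: 0.0917
grip_force: 0.0
time: 13.35
eef_pos: [0.6408, 0.2511, 0.2321]
orientation: [0.0, -3.139, 0.001]
ft_force: [-0.4, 0.0, 0.2]
gripper_width: 0.0941
grip_force: 0.0
(array([641.3, 253.8]), np.float64(0.631), 1619, np.float64(106.1)) (array([642.1, 253.7]), np.float64(0.0), 2341, np.float64(102.4))
[-4.67446311  0.91376185  0.29722366]
t 13.4 pos [641.  251.1 232.5] shift [ 6.23  -8.035  1.098] turn [-0.   -0.02  0.  ] w 94.0 grip 0.0 F [ 0.   0.5 -0.2]
```

```bash

python3 -m jog '[[[0.5,-0.6,0,0,0,0,1],[1.1,-1.4,0,0,0,0,1],[1.8,-2.3,0,0,0,0,1],[2.5,-3.2,0,0,0,0,1],[3.2,-4.1,0,0,0,0,0.6]]]'
python3 -m jog '[[[0.7,-0.9,0.3,0,0,0,0.6],[1.4,-1.8,0.8,0,0,0,0.6],[2.1,-2.7,1.3,0,0,0,0.6],[2.8,-3.5,1.8,0,0,0,0.6],[3,-3.9,2.2,0,0,0,0.6]]]'
python3 -m jog '[[[0,0,0.5,0,0,0,0.6],[0,0,0.9,0,0,0,0.6],[0,0,0.9,0,0,0,0.6],[0,0,0.9,0,0,0,0.6],[0,0,0.9,0,0,0,0.6]]]'
python3 - <<'E'
from loc import *
im,d,p=grab('wrist','w_sup.png');W=cloud(d,p)
m=(np.hypot(W[...,0]-.454,W[...,1]-.010)<.04)
h,e=np.histogram(W[m][:,2],bins=np.arange(-.004,.02,.002));print(dict(zip(e.round(3),h)))
print(fit(W,(.454,.010),.005,.016,.04))
E
python3 go.py 454 10 27.5
```

```text
time: 13.9
eef_pos: [0.5443, 0.1273, 0.2333]
orientation: [0.001, -3.141, 0.0]
ft_force: [0.6, -1.0, 0.7]
gripper_width: 0.0891
grip_force: 0.0
time: 14.4
eef_pos: [0.4537, 0.0101, 0.1665]
orientation: [-0.002, -3.14, -0.0]
ft_force: [-0.8, -0.6, -0.2]
gripper_width: 0.0753
grip_force: 0.0
time: 14.9
eef_pos: [0.4562, 0.0114, 0.1415]
orientation: [-0.001, 3.14, -0.0]
ft_force: [-0.1, -0.6, -0.4]
gripper_width: 0.0756
grip_force: 0.0
{np.float64(-0.004): np.int64(0), np.float64(-0.002): np.int64(966), np.float64(0.0): np.int64(2766), np.float64(0.002): np.int64(69), np.float64(0.004): np.int64(17), np.float64(0.006): np.int64(16), np.float64(0.008): np.int64(312), np.float64(0.01): np.int64(1248), np.float64(0.012): np.int64(61), np.float64(0.014): np.int64(0), np.float64(0.016): np.int64(0)}
(1647, 'enc', 452.5, 11.7, 23.5, 'mean', array([451.5,  11.7,  10.6]), 'lsq', array([451.5,  11.7]), np.float64(15.5))
t 14.95 pos [456.2  11.3 141.5] shift [ 0.078 -0.043  3.801] turn [-0.    0.02  0.01] w 75.3 grip 0.0 F [ 0.4  0.4 -0.8]
```

View pics/w_sup.png

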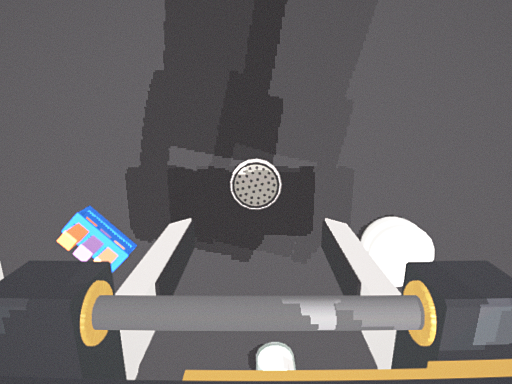

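The disc is at (256,184), midway between the fingers, with the cuvettes and petri well clear. I'll descend and grip it.

```bash

python3 -m jog '[[[0.03,-0.01,0.8,0,0,0,0.6],[0.06,-0.03,1.7,0,0,0,0.6],[0.1,-0.04,2.5,0,0,0,0.6],[0.1,-0.04,3.2,0,0,0,0.6],[0.1,-0.04,3.6,0,0,0,0.6]]]'
python3 -m jog '[[[0,0,0.1,0,0,0,0.6],[0,0,0.19,0,0,0,0.6],[0,0,0.19,0,0,0,0.6],[0,0,0.19,0,0,0,0.6],[0,0,0.19,0,0,0,0.6]]]'
python3 go.py 453.3 10 27.6
```

```text
time: 15.45
eef_pos: [0.452, 0.0102, 0.0317]
orientation: [0.001, -3.14, -0.0]
ft_force: [0.1, 0.3, 0.7]
gripper_width: 0.075
grip_force: 0.0
time: 15.95
eef_pos: [0.453, 0.0099, 0.0278]
orientation: [-0.0, 3.14, -0.001]
ft_force: [-0.4, -0.5, 1.0]
gripper_width: 0.0754
grip_force: 0.0
t 15.95 pos [453.    9.9  27.8] shift [-0.01   0.004  0.006] turn [-0.    0.02  0.  ] w 75.4 grip 0.0 F [-0.4 -0.5  1. ]
```

```bash

python3 -m jog '[[[0,0,0,0,0,0,0.2],[0,0,0,0,0,0,0],[0,0,0,0,0,0,-0.2],[0,0,0,0,0,0,-0.4],[0,0,0,0,0,0,-0.4]]]' 20
python3 go.py 453.3 10 27.6
python3 -m jog '[[[0,0,0,0,0,0,-0.4],[0,0,-0.6,0,0,0,-0.4],[0,0,-1.6,0,0,0,-0.4],[0,0,-2.8,0,0,0,-0.4],[0,0,-4,0,0,0,-0.4]]]' 20
python3 -m jog '[[[0,0,-0.5,0,0,0,-0.4],[-0.4,0.5,-1,0,0,0,-0.4],[-1,1.3,-1,0,0,0,-0.4],[-1.7,2.2,-1,0,0,0,-0.4],[-2.5,3.2,-1,0,0,0,-0.4]]]'
python3 -m jog '[[[-0.8,1,0,0,0,0,-0.4],[-1.6,2,0,0,0,0,-0.4],[-2.4,3,0,0,0,0,-0.4],[-3.1,4,0,0,0,0,-0.4],[-3.8,4.84,0,0,0,0,-0.4]]]'
python3 -m jog '[[[0,0,0,0,0,0,-0.4],[0,0,0,0,0,0,-0.4],[0,0,0.3,0,0,0,-0.4],[0,0,0.3,0,0,0,-0.4],[0,0,0.3,0,0,0,-0.4]]]'
python3 - <<'E'
from loc import *
im,d,p=grab('wrist','w_sup2.png');W=cloud(d,p); z=sense()['eef_pos'][2]
print(ring(W,(.6415,.2535),z-.021,z-.015,0,22,.03),ring(W,(.6415,.2535),.1035,.109,26.5,33,.045))
E
python3 go.py 642.4 251.2 130
```

```text
time: 16.45
eef_pos: [0.4524, 0.01, 0.0271]
orientation: [0.0, -3.142, 0.0]
ft_force: [-0.1, -0.3, 0.1]
gripper_width: 0.0456
grip_force: 20.0
t 16.45 pos [452.4  10.   27.1] shift [-0.029  0.001 -0.017] turn [-0. -0.  0.] w 45.6 grip 20.0 F [-0.1 -0.3  0.1]
time: 16.95
eef_pos: [0.4518, 0.0101, 0.1479]
orientation: [0.0, -3.14, -0.0]
ft_force: [0.1, 0.4, 0.0]
gripper_width: 0.0457
grip_force: 20.0
time: 17.45
eef_pos: [0.5279, 0.1068, 0.177]
orientation: [0.001, 3.142, -0.0]
ft_force: [0.5, 0.0, -0.5]
gripper_width: 0.0456
grip_force: 20.0
time: 17.95
eef_pos: [0.6418, 0.2528, 0.1763]
orientation: [0.001, -3.141, 0.0]
ft_force: [0.7, 0.1, -0.6]
gripper_width: 0.0458
grip_force: 20.0
time: 18.45
eef_pos: [0.6407, 0.2504, 0.1675]
orientation: [-0.001, -3.14, 0.001]
ft_force: [-0.1, 0.1, -0.6]
gripper_width: 0.0454
grip_force: 20.0
(array([639.7, 252.9]), np.float64(0.154), 4044, np.float64(151.0)) (array([642. , 253.8]), np.float64(0.273), 1519, np.float64(106.2))
t 18.5 pos [641.  250.5 167.9] shift [-0.046  0.023  1.264] turn [-0.   -0.01 -0.01] w 45.7 grip 20.0 F [ 0.3 -0.1 -1.2]
```

View pics/w_sup2.png

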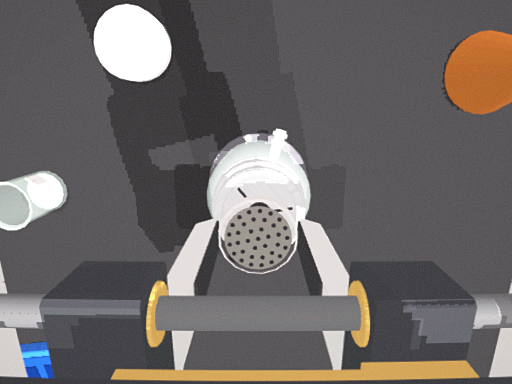

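The disc is level in the fingers at (258,236), above the base recess. I'll lower it.

```bash

python3 -m jog '[[[-0.06,0.03,0,0,0,0,-0.4],[-0.06,0.03,0.3,0,0,0,-0.4],[-0.06,0.03,0.6,0,0,0,-0.4],[-0.06,0.03,0.9,0,0,0,-0.4],[-0.06,0.03,1.1,0,0,0,-0.4]]]'
python3 -m jog '[[[0,0,0,0,0,0,-0.4],[0,0,0,0,0,0,-0.4],[0,0,0,0,0,0,-0.4],[0,0,0.05,0,0,0,-0.4],[0,0,0.05,0,0,0,-0.4]]]'
python3 - <<'E'
from loc import *
im,d,p=grab('wrist','w_sup3.png');W=cloud(d,p); z=sense()['eef_pos'][2]
m=np.hypot(W[...,0]-.642,W[...,1]-.2535)<.018; P=W[m];P=P[abs(P[:,2]-np.median(P[:,2]))<.003]
print(np.median(P[:,2]),np.linalg.lstsq(np.c_[P[:,:2]-P[:,:2].mean(0),np.ones(len(P))],P[:,2],rcond=None)[0])
E
python3 go.py 642.8 251.3 129.1
```

```text
time: 19.0
eef_pos: [0.6424, 0.2519, 0.1332]
orientation: [0.0, -3.139, 0.001]
ft_force: [0.1, 0.0, -1.2]
gripper_width: 0.0458
grip_force: 20.0
time: 19.5
eef_pos: [0.6433, 0.2521, 0.1337]
orientation: [-0.0, 3.141, 0.0]
ft_force: [-0.5, 0.1, -0.3]
gripper_width: 0.0458
grip_force: 20.0
0.11739735000480062 [0.00035945 0.00012009 0.11738683]
t 19.55 pos [643.2 252.1 133.7] shift [ 0.014 -0.028  0.153] turn [0. 0. 0.] w 45.7 grip 20.0 F [ 0.1  0.7 -0.8]
```

```bash

python3 -m jog '[[[0.01,-0.02,0.03,0,0,0,-0.4],[0.01,-0.02,0.06,0,0,0,-0.4],[0.01,-0.02,0.09,0,0,0,-0.4],[0.01,-0.02,0.12,0,0,0,-0.4],[0.01,-0.02,0.13,0,0,0,-0.4]]]'
python3 -m jog '[[[0,0,0.01,0,0,0,-0.4],[0,0,0.01,0,0,0,-0.4],[0,0,0.01,0,0,0,-0.4],[0,0,0.01,0,0,0,-0.4],[0,0,0.01,0,0,0,-0.4]]]'
python3 go.py 642.8 251.3 129.1
```

```text
time: 20.05
eef_pos: [0.6428, 0.2515, 0.1295]
orientation: [0.0, -3.141, 0.0]
ft_force: [1.1, -0.8, 0.0]
gripper_width: 0.0461
grip_force: 20.0
time: 20.55
eef_pos: [0.6429, 0.2515, 0.1294]
orientation: [-0.0, 3.142, 0.0]
ft_force: [-0.8, 0.8, -0.2]
gripper_width: 0.0457
grip_force: 20.0
t 20.55 pos [642.9 251.5 129.4] shift [ 0.004 -0.007  0.01 ] turn [0. 0. 0.] w 45.7 grip 20.0 F [-0.8  0.8 -0.2]
```

```bash

python3 -m jog '[[[0,0,0.01,0,0,0,-0.4],[0,0,0.02,0,0,0,-0.4],[0,0,0.02,0,0,0,-0.4],[0,0,0.02,0,0,0,-0.4],[0,0,0.02,0,0,0,-0.4]]]'
python3 -m jog '[[[0,0,0.01,0,0,0,-0.4],[0,0,0.015,0,0,0,-0.4],[0,0,0.015,0,0,0,-0.4],[0,0,0.015,0,0,0,-0.4],[0,0,0.015,0,0,0,-0.4]]]'
```

```text
time: 21.05
eef_pos: [0.643, 0.2515, 0.1291]
orientation: [-0.0, 3.141, -0.0]
ft_force: [-1.6, -0.2, 3.5]
gripper_width: 0.0454
grip_force: 20.0
time: 21.55
eef_pos: [0.643, 0.2515, 0.1291]
orientation: [-0.0, 3.141, -0.0]
ft_force: [-3.1, 0.1, 5.4]
gripper_width: 0.046
grip_force: 20.0
```

Contact at 129.1 mm, the expected seating height. I'll release and go to the funnel.

```bash

python3 -m jog '[[[0,0,-0.01,0,0,0,0.2],[0,0,-0.01,0,0,0,0.3],[0,0,-0.01,0,0,0,0.3],[0,0,-0.01,0,0,0,0.3],[0,0,-0.01,0,0,0,0.3]]]'
python3 -m jog '[[[0,0,-0.3,0,0,0,0.3],[0,0,-1,0,0,0,0.3],[0,0,-2,0,0,0,0.3],[0,0,-3,0,0,0,1],[0,0,-4,0,0,0,1]]]'
python3 -m jog '[[[0,0,0,0,0,0,1],[0,0,0,0,0,0,1],[0,0,0,0,0,0,1],[0,0,0,0,0,0,1],[0,0,0,0,0,0,1]]]'
python3 - <<'E'
from loc import *
im,d,p=grab('wrist','w_p3.png');W=cloud(d,p)
print('disc',ring(W,(.642,.2535),.1095,.116,0,23.5,.03),'base',ring(W,(.642,.2535),.1035,.109,26.5,33,.045))
a=cv2.imread('pics/w_p3.png')[110:290,140:380];cv2.imwrite('pics/v3.png',cv2.resize(a,(720,540)))
E
python3 go.py 622 -252 250
```

```text
time: 22.05
eef_pos: [0.6428, 0.2515, 0.1283]
orientation: [0.0, -3.141, 0.0]
ft_force: [-0.2, -0.6, -0.7]
gripper_width: 0.061
grip_force: 0.0
time: 22.55
eef_pos: [0.6428, 0.2515, 0.2504]
orientation: [-0.0, 3.141, 0.0]
ft_force: [1.4, 0.0, -0.3]
gripper_width: 0.0739
grip_force: 0.0
time: 23.05
eef_pos: [0.6423, 0.2513, 0.247]
orientation: [0.0, -3.139, 0.001]
ft_force: [0.6, 0.2, -0.7]
gripper_width: 0.0942
grip_force: 0.0
disc (array([643. , 254.1]), np.float64(0.0), 1573, np.float64(112.7)) base (array([641.8, 253.8]), np.float64(0.219), 1368, np.float64(106.2))
t 23.1 pos [642.5 251.4 247.3] shift [  0.684 -16.78   -0.081] turn [-0.   -0.02  0.  ] w 94.1 grip 0.0 F [ 0.3 -0.8  0.2]
```

View pics/v3.png

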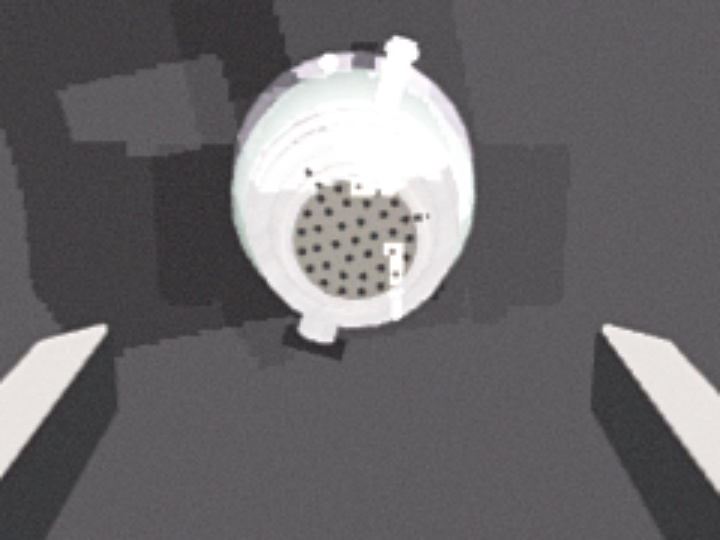

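The disc lies level in the recess at about (355,235) in the crop; its top reads 112.7 mm against 112 expected. On to the funnel.

```bash

python3 -m jog '[[[0,-0.6,0,0,0,0,1],[0.1,-1.6,0,0,0,0,1],[0.2,-2.8,0,0,0,0,1],[0.2,-4,0,0,0,0,1],[0.2,-5.4,0,0,0,0,1]]]'
python3 -m jog '[[[0,-1.3,0,0,0,0,1],[0.1,-2.6,0,0,0,0,1],[0.2,-3.9,0,0,0,0,1],[0.2,-5.2,0,0,0,0,1],[0.2,-6.4,0,0,0,0,1]]]'
python3 -m jog '[[[0,-1.2,0,0,0,0,1],[0.1,-2.4,0,0,0,0,1],[0.2,-3.5,0,0,0,0,1],[0.28,-4.5,0,0,0,0,1],[0.28,-4.98,0,0,0,0,1]]]'
python3 -m jog '[[[0,0,0,0,0,0,1],[0,0,0,0,0,0,1],[0,0,0,0,0,0,1],[0,0,0,0,0,0,1],[0,0,0,0,0,0,1]]]'
python3 - <<'E'
from loc import *
im,d,p=grab('wrist','w_fun.png');W=cloud(d,p)
print(ring(W,(.621,-.2505),.088,.1,27,30,.045))
for n in('top','side'): print(n,ring(load(n+'0.png'),(.621,-.2525),.09,.1,27,30,.045))
E
python3 go.py 622 -252 78
```

```text
time: 23.6
eef_pos: [0.6364, 0.0875, 0.2486]
orientation: [0.001, -3.142, 0.0]
ft_force: [-0.3, -0.1, 0.6]
gripper_width: 0.0941
grip_force: 0.0
time: 24.1
eef_pos: [0.6301, -0.1054, 0.2487]
orientation: [-0.002, -3.142, 0.001]
ft_force: [0.6, 0.3, 0.5]
gripper_width: 0.0942
grip_force: 0.0
time: 24.6
eef_pos: [0.6213, -0.2551, 0.2485]
orientation: [-0.005, -3.141, 0.001]
ft_force: [-0.7, 0.7, 0.4]
gripper_width: 0.0938
grip_force: 0.0
time: 25.1
eef_pos: [0.6228, -0.2509, 0.2487]
orientation: [-0.002, 3.142, 0.0]
ft_force: [-0.2, 0.8, 0.2]
gripper_width: 0.0943
grip_force: 0.0
(array([ 620.8, -251. ]), np.float64(0.026), 689, np.float64(95.1))
top (array([ 621.6, -252. ]), np.float64(0.027), 69, np.float64(95.2))
side (array([ 622.8, -253.1]), np.float64(0.119), 139, np.float64(94.8))
t 25.15 pos [ 622.8 -251.1  248.7] shift [ 0.026 -0.031  5.69 ] turn [-0.    0.    0.01] w 93.9 grip 0.0 F [0.1 0.9 0.5]
```

View pics/w_fun.png

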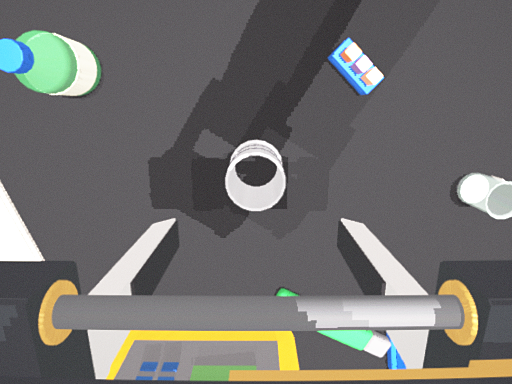

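The funnel's rim is centred at (255,180), midway between the fingers with nothing near. I'll descend and grip.

```bash

python3 -m jog '[[[0.04,-0.05,0.8,0,0,0,1],[0.04,-0.05,1.8,0,0,0,1],[0.04,-0.05,2.8,0,0,0,1],[0.04,-0.05,3.8,0,0,0,1],[0.04,-0.05,4.6,0,0,0,1]]]'
python3 -m jog '[[[0,0,0.5,0,0,0,1],[0,0,0.9,0,0,0,1],[0,0,1.1,0,0,0,1],[0,0,1.1,0,0,0,1],[0,0,1.1,0,0,0,1]]]'
python3 go.py 621.7 -252.6 78
python3 -m jog '[[[0,0,0,0,0,0,0.6],[0,0,0,0,0,0,0.4],[0,0,0,0,0,0,0.2],[0,0,0,0,0,0,0],[0,0,0,0,0,0,0]]]' 30
python3 -m jog '[[[0,0,0,0,0,0,0],[0,0,0,0,0,0,0],[0,0,0,0,0,0,0],[0,0,0,0,0,0,0],[0,0,0,0,0,0,0]]]' 30
python3 go.py 621.7 -252.6 78
```

```text
time: 25.65
eef_pos: [0.6208, -0.2526, 0.1086]
orientation: [0.001, -3.14, -0.001]
ft_force: [-0.2, -0.5, 0.0]
gripper_width: 0.0938
grip_force: 0.0
time: 26.15
eef_pos: [0.622, -0.2538, 0.0788]
orientation: [-0.0, 3.14, -0.002]
ft_force: [0.1, 0.1, -0.1]
gripper_width: 0.0937
grip_force: 0.0
t 26.15 pos [ 622.  -253.8   78.8] shift [0.01  0.04  0.025] turn [-0.01  0.02  0.  ] w 93.7 grip 0.0 F [ 0.1  0.1 -0.1]
time: 26.65
eef_pos: [0.6214, -0.2534, 0.0778]
orientation: [-0.0, 3.141, -0.0]
ft_force: [-0.1, -0.9, 0.6]
gripper_width: 0.0599
grip_force: 30.0
time: 27.15
eef_pos: [0.6214, -0.2534, 0.0777]
orientation: [-0.0, 3.142, -0.0]
ft_force: [-0.1, -0.4, 1.8]
gripper_width: 0.0603
grip_force: 30.0
t 27.15 pos [ 621.4 -253.4   77.7] shift [-0.01   0.028 -0.009] turn [-0.  0.  0.] w 60.3 grip 30.0 F [-0.1 -0.4  1.8]
```

```bash

python3 -m jog '[[[0,0,-0.4,0,0,0,0],[0,0,-1.3,0,0,0,0],[0,0,-2.5,0,0,0,0],[0,0,-3.8,0,0,0,0],[0,0,-5,0,0,0,0]]]' 40
python3 -m jog '[[[0,0.4,0,0,0,0,0],[0,1.2,0,0,0,0,0],[0,2.2,0,0,0,0,0],[-0.1,3.2,0,0,0,0,0],[-0.1,4.3,0,0,0,0,0]]]'
python3 -m jog '[[[-0.1,1.1,0,0,0,0,0],[-0.1,2.2,0,0,0,0,0],[-0.2,3.3,0,0,0,0,0],[-0.2,4.4,0,0,0,0,0],[-0.3,5.5,0,0,0,0,0]]]'
python3 -m jog '[[[-0.1,1.1,0,0,0,0,0],[-0.1,2.1,0,0,0,0,0],[-0.2,3,0,0,0,0,0],[-0.2,3.8,0,0,0,0,0],[-0.3,4.4,0,0,0,0,0]]]'
python3 -m jog '[[[0,0.8,0,0,0,0,0],[0,1.5,0,0,0,0,0],[0,2.1,0,0,0,0,0],[0,2.5,0,0,0,0,0],[0,2.63,0,0,0,0,0]]]'
python3 -m jog '[[[0,0,0,0,0,0,0],[0,0,0,0,0,0,0],[0,0,0,0,0,0,0],[0,0,0,0,0,0,0],[0,0,0,0,0,0,0]]]'
python3 - <<'E'
from loc import *
im,d,p=grab('wrist','w_fun2.png');W=cloud(d,p);z=sense()['eef_pos'][2]
print('funnel',ring(W,(.642,.2535),z+.013,z+.021,27,30,.045))
E
python3 go.py 642.7 251.4 183.7
```

```text
time: 27.65
eef_pos: [0.6211, -0.2532, 0.2294]
orientation: [0.0, -3.142, -0.0]
ft_force: [-0.1, 0.8, -2.3]
gripper_width: 0.0596
grip_force: 40.0
time: 28.15
eef_pos: [0.6233, -0.1226, 0.2254]
orientation: [-0.001, -3.139, -0.002]
ft_force: [-0.4, -0.4, -2.5]
gripper_width: 0.0596
grip_force: 40.0
time: 28.65
eef_pos: [0.6318, 0.0427, 0.2255]
orientation: [0.001, -3.138, -0.001]
ft_force: [0.4, -0.4, -3.2]
gripper_width: 0.0599
grip_force: 40.0
time: 29.15
eef_pos: [0.6408, 0.1746, 0.2256]
orientation: [0.002, -3.138, 0.0]
ft_force: [-0.1, -0.7, -1.8]
gripper_width: 0.0598
grip_force: 40.0
time: 29.65
eef_pos: [0.642, 0.2526, 0.227]
orientation: [0.002, -3.141, 0.0]
ft_force: [-0.5, -0.3, -2.2]
gripper_width: 0.0596
grip_force: 40.0
time: 30.15
eef_pos: [0.6424, 0.2511, 0.2277]
orientation: [0.001, 3.141, -0.0]
ft_force: [0.6, -0.3, -2.5]
gripper_width: 0.0593
grip_force: 40.0
funnel (array([642.1, 253.6]), np.float64(0.762), 2561, np.float64(245.0))
t 30.2 pos [642.4 251.1 227.7] shift [-0.011  0.009  1.465] turn [-0.  0. -0.] w 59.6 grip 40.0 F [ 0.5  0.2 -1.9]
```

View pics/w_fun2.png

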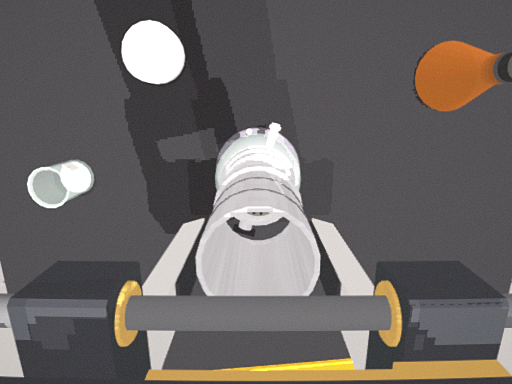

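The funnel is held upright, its rim at (260,255) in line with the receiver below. I'll lower it slowly.

```bash

python3 -m jog '[[[-0.01,0.01,0.2,0,0,0,0],[-0.01,0.01,0.5,0,0,0,0],[-0.01,0.01,0.8,0,0,0,0],[-0.01,0.01,1,0,0,0,0],[-0.01,0.01,1.1,0,0,0,0]]]'
python3 -m jog '[[[0,0,0,0,0,0,0],[0,0,0,0,0,0,0],[0,0,0.02,0,0,0,0],[0,0,0.04,0,0,0,0],[0,0,0.06,0,0,0,0]]]'
python3 go.py 642.7 251.4 183.7
python3 -m jog '[[[0,0,0.04,0,0,0,0],[0,0,0.08,0,0,0,0],[0,0,0.12,0,0,0,0],[0,0,0.16,0,0,0,0],[0,0,0.2,0,0,0,0]]]'
python3 go.py 642.7 251.4 183.7
```

```text
time: 30.7
eef_pos: [0.642, 0.2517, 0.193]
orientation: [0.0, -3.139, 0.001]
ft_force: [0.0, 0.1, -3.3]
gripper_width: 0.0599
grip_force: 40.0
time: 31.2
eef_pos: [0.6427, 0.2518, 0.1931]
orientation: [-0.0, 3.141, 0.0]
ft_force: [0.7, 0.7, -2.4]
gripper_width: 0.0597
grip_force: 40.0
t 31.2 pos [642.7 251.8 193.1] shift [ 0.001 -0.014  0.312] turn [0.   0.01 0.  ] w 59.7 grip 40.0 F [ 0.7  0.7 -2.4]
time: 31.7
eef_pos: [0.6425, 0.2518, 0.1866]
orientation: [0.0, -3.141, 0.0]
ft_force: [0.5, 0.6, -2.1]
gripper_width: 0.06
grip_force: 40.0
t 31.7 pos [642.5 251.8 186.6] shift [-0.005 -0.013  0.098] turn [-0. -0.  0.] w 60.0 grip 40.0 F [ 0.5  0.6 -2.1]
```

```bash

python3 -m jog '[[[0,0,0.03,0,0,0,0],[0,0,0.05,0,0,0,0],[0,0,0.07,0,0,0,0],[0,0,0.085,0,0,0,0],[0,0,0.085,0,0,0,0]]]'
python3 -m jog '[[[0,0,0.01,0,0,0,0],[0,0,0.02,0,0,0,0],[0,0,0.02,0,0,0,0],[0,0,0.02,0,0,0,0],[0,0,0.02,0,0,0,0]]]'
python3 -m jog '[[[0,0,0.005,0,0,0,0],[0,0,0.01,0,0,0,0],[0,0,0.01,0,0,0,0],[0,0,0.01,0,0,0,0],[0,0,0.01,0,0,0,0]]]'
```

```text
time: 32.2
eef_pos: [0.6426, 0.2518, 0.1842]
orientation: [0.0, -3.141, 0.0]
ft_force: [0.0, -0.9, -2.2]
gripper_width: 0.0598
grip_force: 40.0
time: 32.7
eef_pos: [0.6427, 0.2518, 0.1838]
orientation: [-0.0, 3.141, 0.0]
ft_force: [-0.5, 0.3, -1.8]
gripper_width: 0.0596
grip_force: 40.0
time: 33.2
eef_pos: [0.6427, 0.2518, 0.1838]
orientation: [-0.0, 3.141, -0.0]
ft_force: [-2.1, -0.3, 1.6]
gripper_width: 0.0598
grip_force: 40.0
```

```bash

python3 -m jog '[[[0,0,0,0,0,0,0.4],[0,0,0,0,0,0,0.6],[0,0,0,0,0,0,0.9],[0,0,0,0,0,0,0.9],[0,0,0,0,0,0,0.9]]]'
python3 -m jog '[[[0,0,-0.4,0,0,0,0.9],[0,0,-1.2,0,0,0,0.9],[0,0,-2.2,0,0,0,0.9],[0,0,-3.2,0,0,0,1],[0,0,-4.2,0,0,0,1]]]'
python3 -m jog '[[[0,0,-0.5,0,0,0,1],[0,0,-0.7,0,0,0,1],[0,0,-0.7,0,0,0,1],[0,0,-0.7,0,0,0,1],[0,0,-0.7,0,0,0,1]]]'
python3 - <<'E'
from loc import *
im,d,p=grab('wrist','w_p4.png');W=cloud(d,p)
print('funnel',ring(W,(.642,.2535),.195,.208,27,30,.045))
m=np.hypot(W[...,0]-.642,W[...,1]-.2535)<.036;P=W[m];P=P[abs(P[:,2]-.2012)<.004]
print(len(P),np.linalg.lstsq(np.c_[P[:,:2]-P[:,:2].mean(0),np.ones(len(P))],P[:,2],rcond=None)[0])
im,d,p=grab('side','s_p4.png');W=cloud(d,p);print('side',ring(W,(.642,.2515),.195,.206,27,30,.045))
a=cv2.imread('pics/s_p4.png')[60:180,180:310]
b=cv2.imread('pics/w_p4.png')
cv2.imwrite('pics/v4.png',np.hstack([cv2.resize(a,(325,300)),cv2.resize(b,(400,300))]))
E
python3 go.py 391 293.7 180
```

```text
time: 33.7
eef_pos: [0.6426, 0.2518, 0.1833]
orientation: [-0.0, 3.142, 0.0]
ft_force: [-0.5, 0.5, -0.1]
gripper_width: 0.0892
grip_force: 0.0
time: 34.2
eef_pos: [0.6426, 0.2518, 0.3118]
orientation: [-0.0, 3.14, 0.0]
ft_force: [0.1, 0.5, -0.3]
gripper_width: 0.0941
grip_force: 0.0
time: 34.7
eef_pos: [0.642, 0.2516, 0.3282]
orientation: [0.0, -3.138, 0.001]
ft_force: [0.2, -0.3, -0.2]
gripper_width: 0.0939
grip_force: 0.0
funnel (array([642.1, 254.3]), np.float64(0.028), 796, np.float64(201.0))
721 [-0.00691363 -0.00131341  0.20093229]
side (array([643.3, 251.4]), np.float64(0.498), 88, np.float64(198.9))
t 34.8 pos [642.2 251.7 328.8] shift [8.361 1.403 4.979] turn [-0.01 -0.03  0.  ] w 94.0 grip 0.0 F [-0.5  0.9  0.7]
```

View pics/v4.png

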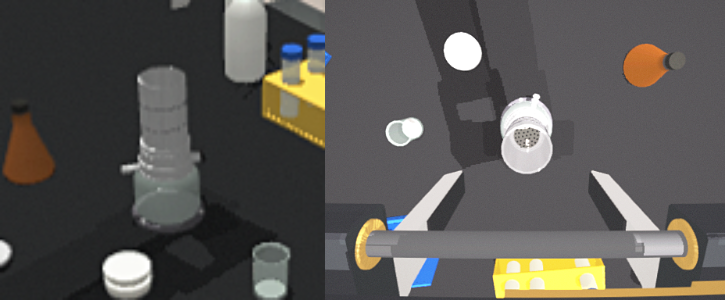

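The funnel stands upright on the base with its rim at 201 mm, as expected, and everything else is untouched. Now the lid.

```bash

python3 -m jog '[[[0.5,0.1,0,0,0,0,1],[1.4,0.2,0,0,0,0,1],[2.4,0.4,0,0,0,0,0.6],[3.4,0.6,0.3,0,0,0,0.4],[4.4,0.7,0.6,0,0,0,0.2]]]'
python3 -m jog '[[[0.9,0.1,0.8,0,0,0,0.2],[1.8,0.3,1.8,0,0,0,0.2],[2.7,0.5,2.8,0,0,0,0.2],[3.5,0.7,3.7,0,0,0,0.2],[3.96,0.7,4.4,0,0,0,0.2]]]'
python3 -m jog '[[[0,0,0.5,0,0,0,0.2],[0,0,1,0,0,0,0.2],[0,0,1,0,0,0,0.2],[0,0,1,0,0,0,0.2],[0,0,1,0,0,0,0.2]]]'
python3 -m jog '[[[0,0,0,0,0,0,0.2],[0,0,0,0,0,0,0.2],[0,0,0,0,0,0,0.2],[0,0,0,0,0,0,0.2],[0,0,0,0,0,0,0.2]]]'
python3 - <<'E'
from loc import *
im,d,p=grab('wrist','w_lid.png');W=cloud(d,p)
print('disc',ring(W,(.390,.2945),.009,.018,9,33,.05),fit(W,(.39,.2945),.009,.018,.05),'knob',ring(W,(.39,.2945),.028,.04,0,9,.03),fit(W,(.39,.2945),.03,.04,.02))
E
python3 go.py 391 293.7 36.5
```

```text
time: 35.3
eef_pos: [0.5094, 0.273, 0.3118]
orientation: [0.0, -3.141, -0.0]
ft_force: [1.2, -0.1, 0.0]
gripper_width: 0.0734
grip_force: 0.0
time: 35.8
eef_pos: [0.3892, 0.2938, 0.178]
orientation: [0.002, -3.139, 0.001]
ft_force: [0.5, -0.2, 0.2]
gripper_width: 0.0564
grip_force: 0.0
time: 36.3
eef_pos: [0.3924, 0.294, 0.1513]
orientation: [0.0, 3.14, 0.001]
ft_force: [0.2, -0.1, 0.3]
gripper_width: 0.0563
grip_force: 0.0
time: 36.8
eef_pos: [0.3918, 0.2938, 0.1504]
orientation: [-0.0, 3.141, 0.0]
ft_force: [-0.5, -0.1, 0.4]
gripper_width: 0.0566
grip_force: 0.0
disc (array([388.7, 294.8]), np.float64(0.001), 3386, np.float64(13.5)) (3386, 'enc', 388.2, 294.9, 32.8, 'mean', array([386.8, 294.8,  13.5]), 'lsq', array([388.2, 294.8]), np.float64(24.3)) knob (array([388.2, 294.8]), np.float64(0.0), 334, np.float64(35.3)) (327, 'enc', 388.2, 294.8, 9.0, 'mean', array([387.6, 294.7,  35.2]), 'lsq', array([387.8, 294.7]), np.float64(6.3))
t 36.85 pos [391.8 293.8 150.4] shift [ 2.700e-02 -2.000e-03  3.797e+00] turn [0. 0. 0.] w 56.3 grip 0.0 F [-0.3  0.4 -0.7]
```

View pics/w_lid.png

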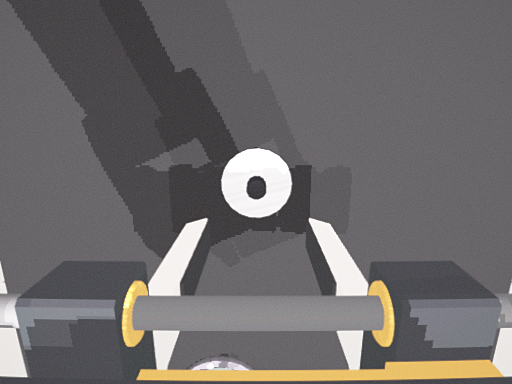

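The lid sits between the fingers, knob at (256,187). I'll descend so the fingertips stop 1.5 mm above the disc, then grip the knob.

```bash

python3 -m jog '[[[0.08,-0.02,0.8,0,0,0,0.2],[0.08,-0.02,1.6,0,0,0,0.2],[0.08,-0.02,2.4,0,0,0,0.2],[0.08,-0.02,3.1,0,0,0,0.2],[0.08,-0.02,3.5,0,0,0,0.2]]]'
python3 -m jog '[[[0,0,0.1,0,0,0,0.2],[0,0,0.2,0,0,0,0.2],[0,0,0.27,0,0,0,0.2],[0,0,0.27,0,0,0,0.2],[0,0,0.27,0,0,0,0.2]]]'
python3 go.py 389.5 293.3 36.8
python3 -m jog '[[[0,0,0,0,0,0,-0.2],[0,0,0,0,0,0,-0.5],[0,0,0,0,0,0,-0.7],[0,0,0,0,0,0,-0.8],[0,0,0,0,0,0,-0.8]]]' 25
python3 -m jog '[[[0,0,0,0,0,0,-0.8],[0,0,0,0,0,0,-0.8],[0,0,0,0,0,0,-0.8],[0,0,0,0,0,0,-0.8],[0,0,0,0,0,0,-0.8]]]' 25
python3 go.py 389.5 293.3 36.8
```

```text
time: 37.35
eef_pos: [0.3884, 0.2927, 0.0436]
orientation: [0.0, -3.139, 0.002]
ft_force: [-0.1, -0.1, 0.5]
gripper_width: 0.0564
grip_force: 0.0
time: 37.85
eef_pos: [0.3898, 0.2934, 0.0379]
orientation: [-0.0, 3.14, 0.001]
ft_force: [0.1, 0.4, -0.2]
gripper_width: 0.0564
grip_force: 0.0
t 37.85 pos [389.8 293.4  37.9] shift [ 0.011 -0.004  0.037] turn [0.01 0.01 0.  ] w 56.4 grip 0.0 F [ 0.1  0.4 -0.2]
time: 38.35
eef_pos: [0.3894, 0.2932, 0.0373]
orientation: [0.0, -3.142, 0.0]
ft_force: [0.9, -0.4, -0.4]
gripper_width: 0.0198
grip_force: 0.0
time: 38.85
eef_pos: [0.3894, 0.2931, 0.0372]
orientation: [0.0, -3.142, 0.0]
ft_force: [-0.0, 0.0, 0.9]
gripper_width: 0.0173
grip_force: 25.0
t 38.85 pos [389.4 293.1  37.2] shift [-0.004  0.006  0.015] turn [-0. -0.  0.] w 17.3 grip 25.0 F [-0.   0.   0.9]
```

```bash

python3 -m jog '[[[0,0,-0.3,0,0,0,-0.8],[0,0,-1,0,0,0,-0.8],[0,0,-2,0,0,0,-0.8],[0,0,-3.1,0,0,0,-0.8],[0,0,-4.2,0,0,0,-0.8]]]' 30
python3 -m jog '[[[0,0,-1.1,0,0,0,-0.8],[0,0,-2.1,0,0,0,-0.8],[0,0,-3,0,0,0,-0.8],[0,0,-3.5,0,0,0,-0.8],[0,0,-3.7,0,0,0,-0.8]]]'
python3 -m jog '[[[-0.4,-0.1,0,0,0,0,-0.8],[-1.2,-0.2,0,0,0,0,-0.8],[-2.2,-0.3,0,0,0,0,-0.8],[-3.2,-0.5,0,0,0,0,-0.8],[-4.2,-0.7,0,0,0,0,-0.8]]]'
python3 -m jog '[[[-1,-0.2,0,0,0,0,-0.8],[-2,-0.4,0,0,0,0,-0.8],[-3,-0.5,0,0,0,0,-0.8],[-3.8,-0.6,0,0,0,0,-0.8],[-4.25,-0.68,0,0,0,0,-0.8]]]'
python3 -m jog '[[[0,0,0,0,0,0,-0.8],[0,0,0,0,0,0,-0.8],[0,0,0,0,0,0,-0.8],[0,0,0,0,0,0,-0.8],[0,0,0,0,0,0,-0.8]]]'
python3 - <<'E'
from loc import *
im,d,p=grab('wrist','w_lid2.png');W=cloud(d,p);z=sense()['eef_pos'][2]
c=(.6425,.2535)
print('lid disc',ring(W,c,z-.0285,z-.019,9,33,.05),fit(W,c,z-.0285,z-.020,.034))
m=(np.hypot(W[...,0]-c[0],W[...,1]-c[1])<.031)&(abs(W[...,2]-z+.0242)<.003);P=W[m]
print(len(P),np.linalg.lstsq(np.c_[P[:,:2]-P[:,:2].mean(0),np.ones(len(P))],P[:,2],rcond=None)[0])
grab('side','s_lid2.png')
a=cv2.imread('pics/s_lid2.png')[40:180,170:310]
b=cv2.imread('pics/w_lid2.png')
cv2.imwrite('pics/v5.png',np.hstack([cv2.resize(a,(300,300)),cv2.resize(b,(400,300))]))
E
python3 go.py 643.1 251.8 230.2
```

```text
time: 39.35
eef_pos: [0.3889, 0.2931, 0.1647]
orientation: [0.0, -3.141, -0.0]
ft_force: [0.8, 0.2, -2.0]
gripper_width: 0.0173
grip_force: 30.0
time: 39.85
eef_pos: [0.3898, 0.2934, 0.276]
orientation: [-0.0, 3.139, 0.002]
ft_force: [-0.1, -0.6, -2.2]
gripper_width: 0.0174
grip_force: 30.0
time: 40.35
eef_pos: [0.5164, 0.2713, 0.2716]
orientation: [-0.0, -3.138, 0.002]
ft_force: [-0.2, 0.3, -1.4]
gripper_width: 0.0172
grip_force: 30.0
time: 40.85
eef_pos: [0.6444, 0.2504, 0.2706]
orientation: [-0.002, -3.138, 0.002]
ft_force: [0.1, -0.5, -2.0]
gripper_width: 0.0171
grip_force: 30.0
time: 41.35
eef_pos: [0.6424, 0.252, 0.2745]
orientation: [-0.001, 3.141, -0.0]
ft_force: [-0.6, 0.3, -1.7]
gripper_width: 0.0176
grip_force: 30.0
lid disc (array([641.8, 254.6]), np.float64(0.004), 5143, np.float64(250.6)) (5067, 'enc', 641.7, 254.3, 33.2, 'mean', array([632.5, 254.4, 250.6]), 'lsq', array([641.3, 254.5]), np.float64(25.3))
4177 [-4.71048778e-05 -1.24758387e-03  2.50650320e-01]
t 41.45 pos [642.6 252.  274.6] shift [-0.016 -0.007  1.478] turn [0.   0.   0.01] w 17.4 grip 30.0 F [ 0.8 -0.1 -1.9]
```

View pics/v5.png

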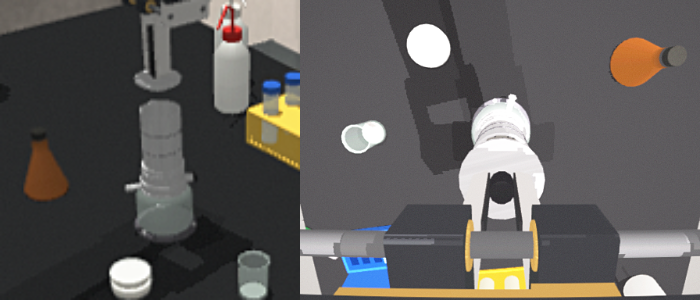

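The lid is level over the funnel, off by less than 1 mm. I'll lower it.

```bash

python3 -m jog '[[[-0.02,0,0.2,0,0,0,-0.8],[-0.02,0,0.5,0,0,0,-0.8],[-0.02,0,0.8,0,0,0,-0.8],[-0.02,0,1,0,0,0,-0.8],[-0.02,0,1.1,0,0,0,-0.8]]]'
python3 -m jog '[[[0,0,0,0,0,0,-0.8],[0,0,0,0,0,0,-0.8],[0,0,0.03,0,0,0,-0.8],[0,0,0.06,0,0,0,-0.8],[0,0,0.09,0,0,0,-0.8]]]'
python3 go.py 643 251.9 230.2
python3 -m jog '[[[0,0,0.05,0,0,0,-0.8],[0,0,0.1,0,0,0,-0.8],[0,0,0.15,0,0,0,-0.8],[0,0,0.2,0,0,0,-0.8],[0,0,0.2,0,0,0,-0.8]]]'
python3 go.py 643 251.9 230.2
```

```text
time: 41.95
eef_pos: [0.643, 0.2516, 0.2396]
orientation: [0.0, -3.14, 0.001]
ft_force: [0.3, -0.3, -1.5]
gripper_width: 0.0171
grip_force: 30.0
time: 42.45
eef_pos: [0.6436, 0.2519, 0.2388]
orientation: [-0.0, 3.141, 0.0]
ft_force: [0.0, 0.0, -2.0]
gripper_width: 0.0172
grip_force: 30.0
t 42.45 pos [643.6 251.9 238.8] shift [0.02  0.002 0.286] turn [0.   0.01 0.  ] w 17.2 grip 30.0 F [ 0.  0. -2.]
time: 42.95
eef_pos: [0.6434, 0.2518, 0.2322]
orientation: [0.0, -3.141, 0.0]
ft_force: [0.1, 0.8, -1.8]
gripper_width: 0.0172
grip_force: 30.0
t 42.95 pos [643.4 251.8 232.2] shift [0.012 0.004 0.066] turn [-0.   -0.01  0.  ] w 17.2 grip 30.0 F [ 0.1  0.8 -1.8]
```

```bash

python3 -m jog '[[[0,0,0.02,0,0,0,-0.8],[0,0,0.04,0,0,0,-0.8],[0,0,0.05,0,0,0,-0.8],[0,0,0.05,0,0,0,-0.8],[0,0,0.05,0,0,0,-0.8]]]'
python3 -m jog '[[[0,0,0.01,0,0,0,-0.8],[0,0,0.02,0,0,0,-0.8],[0,0,0.02,0,0,0,-0.8],[0,0,0.02,0,0,0,-0.8],[0,0,0.02,0,0,0,-0.8]]]'
python3 -m jog '[[[0,0,0.005,0,0,0,-0.8],[0,0,0.01,0,0,0,-0.8],[0,0,0.01,0,0,0,-0.8],[0,0,0.01,0,0,0,-0.8],[0,0,0.01,0,0,0,-0.8]]]'
```

```text
time: 43.45
eef_pos: [0.6435, 0.2518, 0.2311]
orientation: [-0.0, 3.142, -0.0]
ft_force: [0.3, 0.2, -1.4]
gripper_width: 0.0172
grip_force: 30.0
time: 43.95
eef_pos: [0.6435, 0.2518, 0.2305]
orientation: [-0.0, 3.142, 0.0]
ft_force: [-1.2, 0.3, -1.1]
gripper_width: 0.017
grip_force: 30.0
time: 44.45
eef_pos: [0.6435, 0.2518, 0.2303]
orientation: [-0.0, 3.141, 0.0]
ft_force: [-0.4, 0.5, -0.4]
gripper_width: 0.0173
grip_force: 30.0
```

```bash

python3 -m jog '[[[0,0,0.005,0,0,0,-0.8],[0,0,0.01,0,0,0,-0.8],[0,0,0.01,0,0,0,-0.8],[0,0,0.01,0,0,0,-0.8],[0,0,0.01,0,0,0,-0.8]]]'
python3 -m jog '[[[0,0,0,0,0,0,-0.5],[0,0,0,0,0,0,-0.2],[0,0,0,0,0,0,0],[0,0,0,0,0,0,0],[0,0,0,0,0,0,0]]]'
python3 -m jog '[[[0,0,-0.3,0,0,0,0],[0,0,-1,0,0,0,0],[0,0,-1.8,0,0,0,0],[0,0,-2.6,0,0,0,0],[0,0,-3.4,0,0,0,0]]]'
python3 -m jog '[[[1,0,0,0,0,0,0],[2,0,0,0,0,0,0],[3,0,0,0,0,0,0],[3.5,0,0,0,0,0,0],[3.5,0,0,0,0,0,0]]]'
python3 - <<'E'
from loc import *
im,d,p=grab('side','s_end.png');W=cloud(d,p)
c=(.6425,.2515)
print('side lid',ring(W,c,.202,.211,9,33,.05))
im,d,p=grab('top','t_end.png');W=cloud(d,p)
print('top lid',ring(W,c,.202,.211,9,33,.05))
m=(np.hypot(W[...,0]-c[0],W[...,1]-c[1])<.031)&(abs(W[...,2]-.206)<.005);P=W[m]
print(len(P),np.linalg.lstsq(np.c_[P[:,:2]-P[:,:2].mean(0),np.ones(len(P))],P[:,2],rcond=None)[0])
a=cv2.imread('pics/s_end.png')[60:180,180:310]
b=cv2.imread('pics/t_end.png')
cv2.imwrite('pics/v6.png',np.hstack([cv2.resize(a,(325,300)),cv2.resize(b,(400,300))]))
E
```

```text
time: 44.95
eef_pos: [0.6436, 0.2518, 0.2303]
orientation: [-0.0, 3.141, 0.0]
ft_force: [-1.6, -0.2, 2.1]
gripper_width: 0.0169
grip_force: 30.0
time: 45.45
eef_pos: [0.6435, 0.2518, 0.2297]
orientation: [0.0, -3.141, 0.0]
ft_force: [-0.9, -0.2, 0.7]
gripper_width: 0.0469
grip_force: 0.0
time: 45.95
eef_pos: [0.6435, 0.2518, 0.3337]
orientation: [-0.0, 3.141, 0.0]
ft_force: [0.7, 0.1, -0.3]
gripper_width: 0.0474
grip_force: 0.0
time: 46.45
eef_pos: [0.5374, 0.2521, 0.3332]
orientation: [-0.002, 3.14, 0.001]
ft_force: [0.3, -0.5, -0.3]
gripper_width: 0.0471
grip_force: 0.0
side lid (array([643.9, 251.6]), np.float64(0.219), 156, np.float64(205.9))
top lid (array([644.3, 253.2]), np.float64(0.006), 297, np.float64(207.1))
251 [-0.00847598 -0.00120551  0.2071322 ]
```

View pics/v6.png

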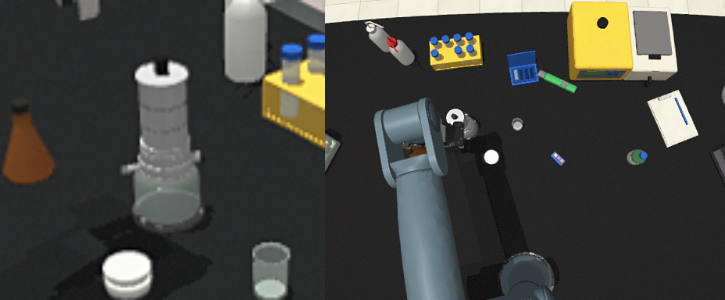

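The pictures show the lid flat on the funnel at 206 mm, as expected, and the stack standing upright. The bystanders are undisturbed and the gripper is clear.

```bash
python3 -c "
from rig import *
print(close_job())"
```

```text
the job is handed in; nothing more can be done
None
```

The filter holder is assembled on the receiver in the order asked (base, support disc, funnel, lid): each piece measured fully home and was set down gently, no bystander was touched, and I handed the job in at about 47 s of the 128 s allowed.

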